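# Roll the seal bar of a test-kit case flush

### The job

The blue three-section seal bar on the rim of the white kit case is standing proud of its channel. Take the red-handled hand roller and roll it firmly along the bar from one end section across to the other until all three sections are pressed fully home, touching the bar with the roller only and not with the gripper. Then stand the roller upright on its wheels on the open bench, beside the case, and let go.

Things in the scene. Friction and masses are not known exactly. Their poses are not given: they have to be found in the camera images.
- roller: Hand roller, 0.4 kg: two black wheels in tandem, steel yoke, upright red handle (a green-handled wooden-footed tamper is not it). Origin: underside, midway between the wheels; z up; rolls freely along its x. Wheels: 40 mm diameter, 36 mm wide, axles 48 mm apart. Yoke 60 x 56 mm, top 54 mm above origin. Handle 30 x 30 mm, faces square to x and y, 57 to 125 mm above origin: grip at 95.
- seal_1: Rigid blue seal section at the bar's +y (left) end: 64 mm along the bar (its x), 26 wide, 12 thick; origin at centre of underside. Slides only straight down, against 7 N friction, stays where left. Origin height: 44 to 45 mm at start, 39 mm fully home on a solid stop, its top then at 51 mm, 1 mm above the rims beside it.
- seal_2: Middle section, the same as seal_1. The three lie end to end at 66 mm centres, at one height, in a channel along the robot-side rim of the fixed white kit case. The case is 250 mm along the bar, 190 mm across, the bar's centre line 22 mm in from its robot-side face; nothing in it is higher than 76 mm.
- seal_3: End section at the bar's -y (right) end, the same as seal_1.
There are look-alikes about, which are no part of the job. Leave any orange look-alike of the roller alone.

How it is judged:
By the outcome, as a careful person would: the job done as asked, in the order asked, and still so for the second after the job is handed in, with the robot touching nothing.
It also fails if it takes over 56 s, if anything falls off the work surface, if the arm or the gripper's body presses on something with over 40 N, if the wrist force passes 120 N, or if a joint passes its speed limit or range.

### The arm

A 7-joint arm with a two-finger parallel gripper is mounted at the origin on the work surface. World frame = base frame: x ahead of the robot, y to its left, z up, the work surface at z = 0. Lengths are in mm, angles in rad, forces in N, time in s.
With the tool pointing down it reaches from about 400 to 900 mm from the base axis. Payload 5.6 kg.
Tool frame: the origin (TCP) lies at the very end of the fingers, on their centre line; the grasp point (between the pads) lies 19 mm behind it; z points along the fingers, y is the direction in which the jaws open and shut (so a half turn about z gives the same grasp; the last joint's range is limited). The gripper opens to 92 mm and grips with 3 to 60 N. Pads are 20 mm wide; open, the fingers measure 128 mm over their backs; the gripper's body (75 mm by 189 mm) begins 69 mm behind the grasp point.
Start: joints at [1.243, 0.468, -0.012, 1.603, 0.006, 1.071, -0.056], TCP at [182.585, -623.836, 214.592] pointing down, gripper open.
Joint ranges: [-2.53, 2.53], [-0.31, 2.02], [-1.57, 1.55], [0.28, 2.44], [-1.29, 4.43], [0.15, 1.84], [-2.92, 2.92]. Speed limits (rad/s): [2.57, 2.57, 3.14, 3.14, 3.14, 3.14, 3.14].

### API

Orientations are given as [roll, pitch, yaw] about the fixed x, y, z axes, in that order (R = Rz(yaw) Ry(pitch) Rx(roll)).
In Python, from plant import move_to, move_straight, move_j, command_gripper, wait, ik, get_obs, get_image, camera_params, PlanningError, job_done gives the robot as it stands. The module is installed in compiled form; this text tells all that it offers. Calls block until the motion is done:
- move_to(position, orientation): joint-space move of the TCP to a pose.
- move_straight(position, rot=None, vel=150): straight line of the TCP; rot=None keeps the orientation; vel is the mean speed in mm/s.
- move_j(angles): joint-space move.
- command_gripper(opening, effort=None): finger opening in mm; effort is the grip in N (None keeps the last); returns when the fingers have stopped.
- wait(seconds).
- ik(position, orientation): joint angles nearest the present ones, or None.
- get_obs(): the state.
- get_image(name): name is "scene" or "top" or "wrist"; returns (picture, depth): 400x640x3 uint8, red, green, blue; 400x640 float32, mm along the optical axis (not along the pixel's ray), 0 where there is no reading.
- camera_params(name): a dict with "fx", "fy", "cx", "cy" (pixels), "R" (3x3) and "t" (3): a world point X has camera coordinates R X + t. Camera axes: x right, y down, z forward; pixel columns grow to the right and rows downward; lengths in mm; the calibration is good to about 2 mm. A picture is of the moment at which its call begins: read the wrist's pose just before it. camera_params takes no time and is no camera call; for the wrist camera it gives the pose at the moment of the call.
A pose or a line that the arm cannot do raises PlanningError and nothing moves.
- job_done(): hands the job in, once; it reports no verdict.
The state is a dict: "t": time; "joint_pos": joint angles; "dq": joint speeds; "joint_torque": joint torques, N m; "eef_pos": TCP position; "tcp_rot": TCP orientation; "force": force on the tool from outside, world axes, zero at the start; "moment": the same for the moment, N m; "width": finger opening in mm.
Only numpy, scipy, OpenCV 4.12 (cv2) and the standard library are available. Lean on these libraries where they do the work, as an engineer would, in place of code of your own. Each camera call takes 0.05 s, during which the arm holds its last target. There are 200 camera calls.

## Working session

There is one attempt and no reset: what is moved stays moved. The work goes in short steps, each a Python script; the robot and the scene stay as the last script left them, time stands still between calls to the robot, and variables do not carry over. Pictures are saved under pics/ and viewed, about 8 in all and at most 12, crops included, and the job is handed in when it is done.

```bash
mkdir -p pics; python3 - <<'E'
from plant import *
import cv2,numpy as np
o=get_obs();print(o)
for n in("scene","top"):
    p,d=get_image(n);c=camera_params(n)
    np.savez(n+'.npz',p=p,d=d,**c);cv2.imwrite(f'pics/{n}0.png',p[:,:,::-1])
    print(n,c)
E
```

```text
{'t': 0.0, 'joint_pos': array([ 1.24300196,  0.46839836, -0.01157881,  1.60362668,  0.00601637,
        1.07142212, -0.05630224]), 'dq': array([ 0.00117006,  0.00015651, -0.0005213 ,  0.00155672, -0.00037922,
        0.0016529 , -0.00203512]), 'joint_torque': array([-9.40849361e-06, -5.20564914e+01, -1.26939733e-02, -2.43746334e+01,
       -5.66614873e-02,  1.72162894e-02,  1.75737773e-04]), 'eef_pos': array([ 182.36913027, -623.27014881,  213.62535266]), 'tcp_rot': array([-3.13977829e+00,  1.51492807e-04,  2.84714726e-01]), 'force': array([-0.12268526, -0.11701359,  0.10174958]), 'moment': array([-0.01099938,  0.013241  , -0.00563898]), 'width': 92.07680611485071}
scene {'fx': 457.2869267934334, 'fy': 457.2869267934334, 'cx': 311.71828947586897, 'cy': 196.73021002733444, 'R': array([[ 0.86999222,  0.49296908, -0.00974758],
       [ 0.35804594, -0.64522468, -0.67489867],
       [-0.33899356,  0.58366651, -0.73784603]]), 't': array([-394.98101571, -189.81709341, 1299.50085236])}
top {'fx': 371.5088407335604, 'fy': 371.5088407335604, 'cx': 320.43601442368725, 'cy': 199.76482059283, 'R': array([[ 0.02558735, -0.99964923,  0.00683433],
       [-0.98444724, -0.02638569, -0.17368772],
       [ 0.17380713, -0.00228383, -0.98477706]]), 't': array([-99.28024662, 508.91252212, 942.37492143])}
```

View pics/scene0.png

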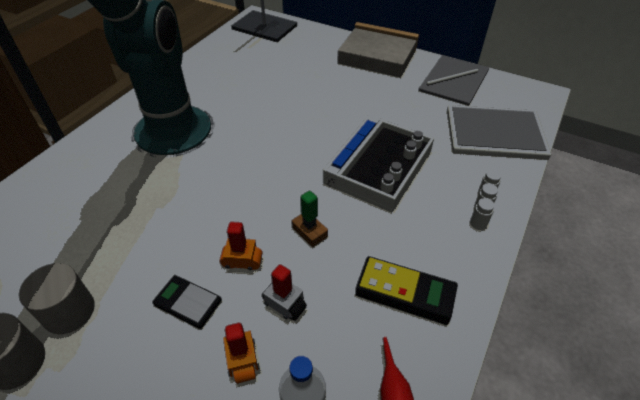

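View pics/top0.png

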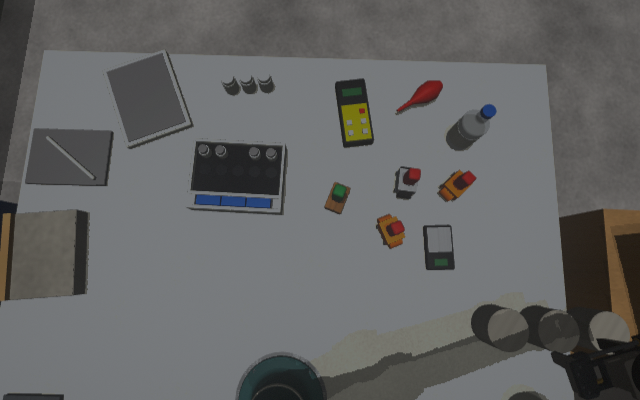

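Candidates for the roller:
- Grey-yoke, red-handled object at top (408,178), scene (283,290).
- Orange look-alikes at top (391,231) and (458,184).
- Green tamper at top (338,196).

Only the grey-yoke one fits the description. I'll measure it and enlarge it to confirm.

```bash
cat >h.py <<'E'
import numpy as np,cv2
def ray(c,u,v,z):
    R,t=c['R'],c['t'];C=-R.T@t
    d=R.T@np.array([(u-c['cx'])/c['fx'],(v-c['cy'])/c['fy'],1.])
    return C+d*(z-C[2])/d[2]
def pts(c,d,mask):
    v,u=np.nonzero(mask&(d>0));z=d[v,u]
    X=np.stack([(u-c['cx'])/c['fx']*z,(v-c['cy'])/c['fy']*z,z])
    return (c['R'].T@(X-np.array(c['t'])[:,None])).T,u,v
def hsv(p):return cv2.cvtColor(p,cv2.COLOR_RGB2HSV)
def red(p):
    h=hsv(p);return ((h[...,0]<5)|(h[...,0]>174))&(h[...,1]>170)&(h[...,2]>70)
def blue(p):
    h=hsv(p);return (h[...,0]>105)&(h[...,0]<125)&(h[...,1]>150)&(h[...,2]>70)
E
python3 - <<'E'
from h import *
for n in('top','scene'):
    c=np.load(n+'.npz');p,d=c['p'],c['d']
    for nm,m in(('red',red(p)),('blue',blue(p))):
        k,l,s,ce=cv2.connectedComponentsWithStats(m.astype('uint8'))
        for i in range(1,k):
            if s[i,4]<30: continue
            P,_,_=pts(c,d,l==i)
            if not len(P): print(n,nm,s[i],'nodepth');continue
            top=P[P[:,2]>np.percentile(P[:,2],95)-6]
            print(n,nm,s[i],'zmax',np.percentile(P[:,2],95).round(),'topmean',np.median(top,0).round(1),'ext',np.ptp(P,axis=0).round())
            if nm=='blue' and P[:,2].max()<90:
                ys,xs=np.nonzero(l==i); r=cv2.minAreaRect(np.array([ray(c,u,v,56.5)[:2] for u,v in zip(xs,ys)],np.float32));print(r)
c=np.load('top.npz')
a=cv2.resize(c['p'][140:260,370:490],(480,480),interpolation=2)
c=np.load('scene.npz');b=cv2.resize(c['p'][250:340,235:325],(480,480),interpolation=2)
cv2.imwrite('pics/crop1.png',np.hstack([a,b])[:,:,::-1][:, :800] if 0 else cv2.resize(np.hstack([a,b]),(800,400))[:,:,::-1])
E
```

```text
top red [398  82  44  29 386] zmax 56.0 topmean [ 834.4 -382.5   53.1] ext [ 83. 121.  32.]
top red [410 169  10  10  83] zmax 127.0 topmean [ 570.8 -316.3  124.8] ext [24. 23.  9.]
top red [463 172  12  12  81] zmax 127.0 topmean [ 564.1 -450.7  125. ] ext [28. 27.  7.]
top red [391 222  12  12  82] zmax 128.0 topmean [ 435.5 -273.   125.1] ext [27. 27.  8.]
top blue [483 105  13  12 122] zmax 202.0 topmean [ 707.2 -474.8  200. ] ext [29. 29.  8.]
top blue [196 195  24  10 208] zmax 60.0 topmean [501.4 208.4  56.8] ext [24. 62. 10.]
((501.8843688964844, 209.37266540527344), (61.529754638671875, 22.92933464050293), 87.66459655761719)
top blue [221 196  25  10 208] zmax 60.0 topmean [499.7 143.3  56.9] ext [24. 64. 11.]
((499.9734802246094, 143.6145477294922), (62.51192855834961, 23.28761863708496), 88.47649383544922)
top blue [246 198  25  10 211] zmax 60.0 topmean [498.2  77.6  57. ] ext [24. 63. 12.]
((498.16949462890625, 77.84844207763672), (62.48012924194336, 23.1578426361084), 87.91057586669922)
scene red [228 223  14  10 127] zmax 128.0 topmean [ 437.9 -276.3  126. ] ext [29. 29.  9.]
scene red [272 265  18  16 174] zmax 128.0 topmean [ 571.7 -320.   125.5] ext [26. 26.  9.]
scene red [226 323  17  18 238] zmax 128.0 topmean [ 565.9 -454.   125.5] ext [30. 32.  9.]
scene red [384 338  29  62 878] zmax 56.0 topmean [ 832.1 -381.5   54.3] ext [ 84. 104.  29.]
scene blue [333 121  42  45 455] zmax 61.0 topmean [501.1 133.4  58.1] ext [ 28. 194.  10.]
((500.5509338378906, 141.88095092773438), (191.6176300048828, 23.518022537231445), 88.4368667602539)
scene blue [290 357  22  21 383] zmax 203.0 topmean [ 708.5 -476.5  200.7] ext [30. 30.  6.]
```

View pics/crop1.png

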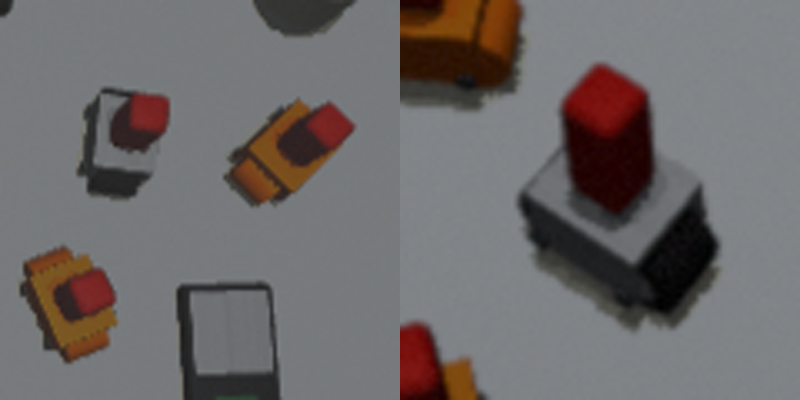

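Confirmed: the steel-yoke roller with black wheels at top (408,178), about (571,-318) mm. The seals are along y at x≈500, tops at 57 mm, as described. I'll move above the roller for a close wrist view.

```bash
python3 - <<'E'
from plant import *
from h import *
c=np.load('top.npz')
for n,uv,z in(('green',(338,190),125),('foot',(338,198),20),('case corner?',(285,142),55)):print(n,ray(c,*uv,z).round())
move_to([540,-318,300],[np.pi,0,0])
o=get_obs();print(o['t'],o['eef_pos'],o['tcp_rot'],o['joint_pos'].round(2))
c=camera_params('wrist');p,d=get_image('wrist');np.savez('w1.npz',p=p,d=d,**c)
print(c['R'].round(2),(-c['R'].T@c['t']).round())
cv2.imwrite('pics/w1.png',p[:,:,::-1])
for yaw in(0,-1.57,1.57,3.14):
    for q in([570,-318,77],[500,77,127],[500,210,127],[520,350,77]):
        j=ik(q,[np.pi,0,yaw]);print(yaw,q,None if j is None else np.round(j,2))
E
```

```text
green [ 523. -128.  125.]
foot [ 522. -134.   20.]
case corner? [665.  14.  55.]
1.8417 [ 539.07493578 -319.40275379  299.71443206] [ 3.14118620e+00  8.24330159e-04 -2.13421932e-03] [ 0.58  0.37 -0.13  1.56  0.05  1.22 -1.13]
[[-0.   -1.   -0.  ]
 [-0.96  0.    0.28]
 [-0.28  0.   -0.96]] [ 619. -319.  470.]
0 [570, -318, 77] [ 0.54  0.63 -0.12  1.68  0.1   0.83 -1.19]
0 [500, 77, 127] [ 0.09  0.38 -0.37  2.01  0.19  0.79 -1.96]
0 [500, 210, 127] [-0.06  0.46 -0.5   1.92  0.29  0.84 -2.28]
0 [520, 350, 77] [-0.29  0.65 -0.48  1.73  0.39  0.85 -2.52]
-1.57 [570, -318, 77] [ 0.36  0.63  0.14  1.7  -0.11  0.82 -2.6 ]
-1.57 [500, 77, 127] [-1.08  0.57  1.12  2.08 -0.67  0.91 -2.72]
-1.57 [500, 210, 127] [-1.37  0.83  1.35  1.99 -0.93  1.13 -2.76]
-1.57 [520, 350, 77] [ 0.15  1.11 -1.34  1.71  1.13  1.3   1.71]
1.57 [570, -318, 77] [ 0.73  0.67 -0.38  1.67  0.31  0.86  0.22]
1.57 [500, 77, 127] [ 0.27  0.42 -0.59  2.    0.32  0.82 -0.5 ]
1.57 [500, 210, 127] [ 0.11  0.52 -0.73  1.91  0.44  0.88 -0.84]
1.57 [520, 350, 77] [-0.07  0.77 -0.83  1.72  0.68  0.96 -1.17]
3.14 [570, -318, 77] [ 0.92  0.75 -0.68  1.66  0.56  0.94  1.61]
3.14 [500, 77, 127] [ 0.41  0.47 -0.78  1.99  0.44  0.85  0.96]
3.14 [500, 210, 127] [ 0.18  0.55 -0.82  1.9   0.51  0.91  0.68]
3.14 [520, 350, 77] [-0.13  0.73 -0.73  1.72  0.59  0.92  0.46]
```

View pics/w1.png

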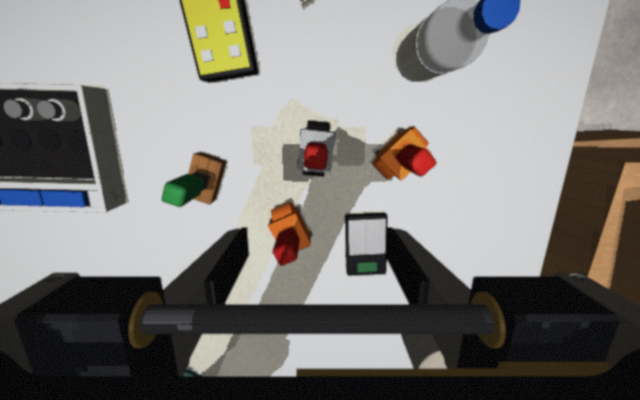

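```bash
python3 - <<'E'
from h import *
c=np.load('w1.npz');p,d=c['p'],c['d']
k,l,s,ce=cv2.connectedComponentsWithStats(red(p).astype('uint8'));i=l[150,316];print(i,s[i])
m=(l==l[155,316]) if l[155,316] else red(p)
P,u,v=pts(c,d,m);T=P[P[:,2]>115];print(len(T),T.mean(0).round(1),(T.max(0)+T.min(0))/2)
print(cv2.minAreaRect(T[:,:2].astype(np.float32)))
# yoke top, z 45..60 near
P,u,v=pts(c,d,np.ones(d.shape,bool))
near=np.hypot(P[:,0]-571,P[:,1]+318)<70
Y=P[near&(P[:,2]>46)&(P[:,2]<60)];print('yoke',len(Y),Y[:,2].mean(),cv2.minAreaRect(Y[:,:2].astype(np.float32)))
W=P[near&(P[:,2]>15)&(P[:,2]<60)];print('all',cv2.minAreaRect(W[:,:2].astype(np.float32)))
# seals
for n in('w1','top'):
    c=np.load(n+'.npz');P,u,v=pts(c,c['d'],blue(c['p']));S=P[(P[:,2]<75)&(np.abs(P[:,0]-500)<40)];print(n,S.mean(0),cv2.minAreaRect(S[:,:2].astype(np.float32)))
# yoke contour via image grey edges ray onto z=54
c=np.load('w1.npz');h=hsv(p)[90:200,270:370]
cv2.imwrite('pics/crop2.png',cv2.resize(p[100:200,270:370],(600,600),interpolation=2)[:,:,::-1])
E
```

```text
2 [305 145  22  24 452]
449 [ 572.4 -317.   124. ] [ 571.8802741  -317.13738108  120.95671973]
((571.7518310546875, -316.7911071777344), (26.844989776611328, 27.767166137695312), 83.25040435791016)
yoke 756 53.649167070637716 ((570.641845703125, -316.84100341796875), (49.964176177978516, 60.03721237182617), 83.69203186035156)
all ((571.2884521484375, -316.8225402832031), (55.77509307861328, 86.35282897949219), 83.82781219482422)
w1 [500.62482552 109.05785773  56.53422178] ((500.34136962890625, 112.38481140136719), (134.74183654785156, 23.794727325439453), 88.4654769897461)
top [499.85860268 143.17714443  56.79902929] ((500.02642822265625, 143.5139617919922), (193.83251953125, 23.673486709594727), 88.26336669921875)
```

View pics/crop2.png

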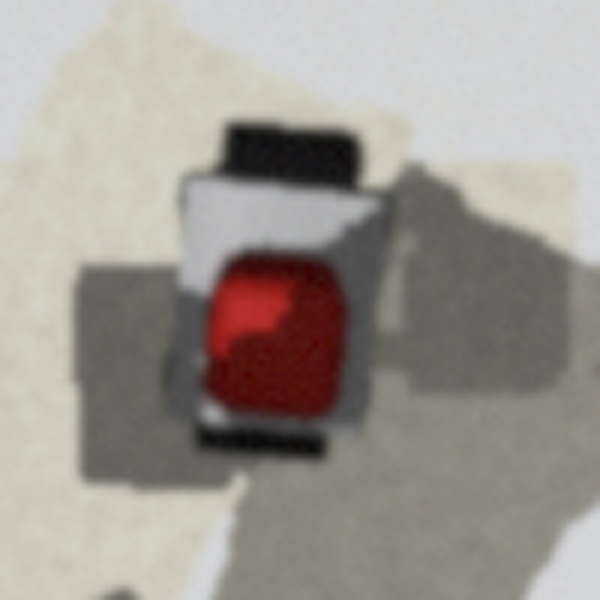

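Roller: (571.4,-316.9), yaw -6.2°. The 86 × 56 outline, yoke at 54 and top at 125 all match the given sizes. Bar: centre (500,143), yaw 88.4°, tops at 57. I'll grip with the jaws along the roller's x, which keeps it stiff in pitch, then lift.

```bash
python3 - <<'E'
from plant import *
from h import *
a=np.radians(83.8)
def st(s):
    o=get_obs();print(s,round(o['t'],2),o['eef_pos'].round(1),o['tcp_rot'].round(3),o['force'].round(1),o['moment'].round(2),round(o['width'],1))
command_gripper(70)
move_to([571.4,-316.9,200],[np.pi,0,a]);st('above')
move_straight([571.4,-316.9,77],vel=100);st('down')
command_gripper(20,60);wait(.2);st('grip')
move_straight([571.4,-316.9,180],vel=120);st('lift')
move_to([498.4,77,200],[np.pi,0,np.radians(178.4)]);wait(.2);st('over seal3')
p,d=get_image('scene');cv2.imwrite('pics/s2.png',p[:,:,::-1])
np.savez('s2.npz',p=p,d=d,**camera_params('scene'))
p,d=get_image('top');np.savez('t2.npz',p=p,d=d,**camera_params('top'))
P,u,v=pts(camera_params('top'),d,red(p));S=P[np.hypot(P[:,0]-498,P[:,1]-77)<60];print(len(S),S.mean(0) if len(S) else '')
E
```

```text
above 3.59 [ 571.5 -317.1  200.3] [3.141 0.    1.461] [-0.8 -0.7  0.4] [-0.01 -0.13  0.01] 69.7
down 4.97 [ 571.9 -317.2   77.8] [3.140e+00 1.000e-03 1.463e+00] [-0.2 -0.5 -0.1] [-0.01 -0.09  0.03] 69.8
grip 5.86 [ 571.4 -316.9   77. ] [3.142 0.    1.463] [-0.   1.2  0.5] [-0.04 -0.05 -0.03] 29.4
lift 6.87 [ 570.7 -316.7  178.9] [-3.140e+00 -1.000e-03  1.463e+00] [-0.3 -0.  -2.9] [-0.01 -0.08 -0.04] 29.5
over seal3 8.55 [498.7  76.1 199.8] [ 3.142 -0.     3.112] [-0.6 -1.1 -4. ] [ 0.05 -0.12  0.01] 29.8
0
```

View pics/s2.png

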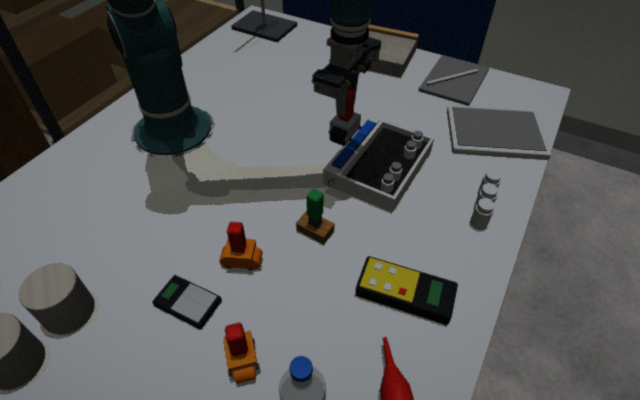

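The roller is in hand above the seal's right end. The tamper looks shifted, from scene (309,207) to (315,207). My transfer was probably too low and clipped it. I'll measure that and check the roller's attitude in the grip.

```bash
python3 - <<'E'
from plant import *
from h import *
for n in('scene','s2','top','t2'):
    c=np.load(n+'.npz');h=hsv(c['p']);g=(h[...,0]>45)&(h[...,0]<80)&(h[...,1]>120)
    P,u,v=pts(c,c['d'],g);S=P[np.hypot(P[:,0]-530,P[:,1]+130)<60];T=S[S[:,2]>115];print(n,'tamper top',len(T),T.mean(0).round(1) if len(T) else '',S[:,2].max() if len(S) else '')
    P,u,v=pts(c,c['d'],np.ones(c['d'].shape,bool));F=P[(np.hypot(P[:,0]-525,P[:,1]+130)<55)&(P[:,2]>14)&(P[:,2]<40)];print(' foot',F.mean(0).round(1),cv2.minAreaRect(F[:,:2].astype(np.float32)))
c=camera_params('wrist');p,d=get_image('wrist');np.savez('w2.npz',p=p,d=d,**c);cv2.imwrite('pics/w2.png',p[:,:,::-1])
P,u,v=pts(c,d,np.ones(d.shape,bool))
e=get_obs()['eef_pos'];print(e)
N=P[(np.abs(P[:,0]-498)<60)&(np.abs(P[:,1]-77)<70)&(P[:,2]>e[2]-30)&(P[:,2]<e[2]-15)]
print('yoke top z rel',(N.mean(0)-e).round(1),len(N),cv2.minAreaRect(N[:,:2].astype(np.float32)))
A=np.c_[N[:,:2]-e[:2],np.ones(len(N))];print('plane',np.linalg.lstsq(A,N[:,2],rcond=None)[0])
E
```

```text
scene tamper top 159 [ 525.5 -137.3  123.8] 129.6324649952771
 foot [ 529.4 -142.8   29. ] ((522.58154296875, -132.84857177734375), (49.61888122558594, 77.71868133544922), 70.20647430419922)
s2 tamper top 162 [ 534.1 -126.5  124.1] 129.3999218920812
 foot [ 536.8 -131.2   29.2] ((530.7918701171875, -123.86953735351562), (48.05308151245117, 77.22267150878906), 87.77201843261719)
top tamper top 105 [ 522.  -131.   124.8] 128.77891555148847
 foot [ 513.8 -128.5   29.8] ((523.8521118164062, -131.010009765625), (47.93458557128906, 76.42192840576172), 69.38117218017578)
t2 tamper top 111 [ 530.6 -120.8  125. ] 129.30221177707296
 foot [ 521.7 -118.8   29.9] ((532.2049560546875, -120.9935302734375), (47.78553009033203, 76.03948974609375), 86.25279998779297)
[498.53477663  76.66863933 199.92181491]
yoke top z rel [-14.1   1.  -23.6] 2144 ((487.7372131347656, 77.49884796142578), (60.248817443847656, 25.510055541992188), 87.9706039428711)
plane [ 6.95831759e-02 -1.25707054e-03  1.77288616e+02]
```

View pics/w2.png

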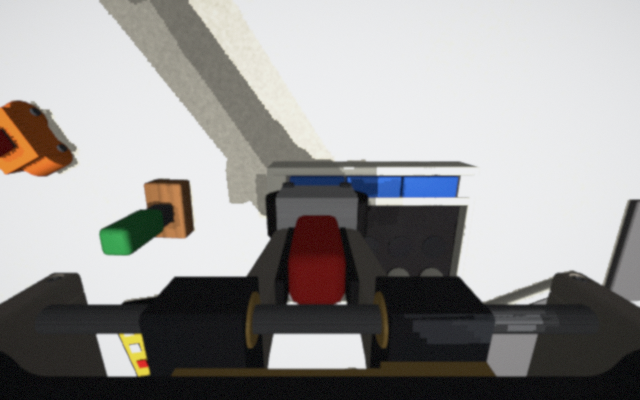

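The tamper got nudged about 13 mm and is still standing. It is clear of the job, and I'll leave it and transfer higher from now on. The roller tilts about 4° in the grip about the jaw axis, so I'll level it with a small tool pitch. Then I'll press seal_3 down in steps, watching force.

```bash
cat >>h.py <<'E'
PSI=np.radians(178.4)
def bx(y):return 500.3+(y-143)*0.028
def st(s):
    from plant import get_obs
    o=get_obs();print(s,round(o['t'],2),o['eef_pos'].round(1),o['tcp_rot'].round(3),o['force'].round(1),o['moment'].round(2),round(o['width'],1));return o
E
python3 - <<'E'
from plant import *
from h import *
R=[np.pi,-0.07,PSI];y=76
X=bx(y)-1.3
move_straight([X,y,165],R,vel=100);wait(.2)
c=camera_params('wrist');p,d=get_image('wrist')
e=st('pre')['eef_pos']
P,u,v=pts(c,d,np.ones(d.shape,bool))
N=P[(np.abs(P[:,0]-498)<60)&(np.abs(P[:,1]-77)<70)&(P[:,2]>e[2]-30)&(P[:,2]<e[2]-15)]
r=cv2.minAreaRect(N[:,:2].astype(np.float32));print(r, 'xmin',np.percentile(N[:,0],1))
print(np.linalg.lstsq(np.c_[N[:,:2]-e[:2],np.ones(len(N))],N[:,2],rcond=None)[0])
z=137
while z>119:
    move_straight([X,y,z],vel=40 if z>=137 else 20);o=st(z)
    if o['force'][2]>28:break
    z-=1.5
E
```

```text
pre 9.45 [497.4  76.1 165.7] [-3.141 -0.069  3.114] [ 0.1 -0.1 -3.7] [-0.02 -0.27 -0.  ] 30.0
((484.84210205078125, 77.23394012451172), (60.032779693603516, 25.895137786865234), 88.2286148071289) xmin 471.8512315029871
[2.20574585e-02 1.09560397e-03 1.43411799e+02]
137 10.3 [497.2  76.1 137.1] [ 3.141 -0.07   3.114] [ 0.7  0.2 -2.4] [ 0.04 -0.26  0.  ] 29.7
135.5 10.55 [497.2  76.  135.6] [-3.142 -0.07   3.114] [ 1.2 -0.9 -3.3] [ 0.05 -0.29  0.02] 29.7
134.0 10.8 [497.4  76.  134.1] [ 3.141 -0.069  3.114] [ 0.7  0.4 -2.2] [ 0.03 -0.41  0.  ] 29.7
132.5 11.05 [497.4  76.1 132.8] [-3.142 -0.069  3.114] [-0.3  0.5  1.6] [-0.02 -0.14  0.03] 29.6
131.0 11.3 [497.4  76.1 131.2] [ 3.141 -0.069  3.114] [-0.9 -0.7  3.8] [ 0.   -0.17 -0.07] 29.6
129.5 11.55 [497.4  75.7 129.7] [-3.141 -0.069  3.113] [-0.9 -1.7  4.7] [-0.23 -0.07  0.03] 30.2
128.0 11.8 [497.5  75.1 128.6] [-3.14  -0.07   3.113] [-0.7 -3.2  9. ] [-0.6   0.25  0.04] 29.8
126.5 12.05 [497.7  75.2 128.4] [-3.139 -0.069  3.113] [-4.6 -4.7 20.2] [-0.86  1.18  0.05] 29.5
125.0 12.3 [497.8  75.4 128.1] [-3.138 -0.069  3.113] [-6.6 -4.5 31.3] [-1.13  2.12  0.04] 29.6
```

Seal_3 bottomed at TCP ≈128, which is the expected 51 + 77 mm, with 31 N. Rolling toward +y.

```bash
python3 - <<'E'
from plant import *
from h import *
R=[np.pi,-0.07,PSI]
for y in list(range(88,212,12))+[211]:
    move_straight([bx(y)-1.3,y,125],R,vel=35);o=st(y)
    if np.linalg.norm(o['force'])>70:print('stop');break
E
```

```text
88 12.79 [498.3  89.4 128.1] [-3.141 -0.068  3.113] [-6.6 -0.8 27.6] [-0.26  1.76 -0.27] 29.6
100 13.28 [498.7 101.9 128.2] [ 3.141 -0.068  3.113] [-5.2  0.9 27. ] [ 0.03  1.71 -0.29] 29.4
112 13.78 [499.3 114.1 128.2] [ 3.141 -0.067  3.114] [-6.   0.2 27.1] [ 0.11  1.47 -0.  ] 29.8
124 14.27 [499.6 126.3 128.1] [ 3.14  -0.067  3.115] [-4.6  0.3 25.9] [0.27 1.4  0.  ] 29.4
136 14.76 [500.  138.2 128.2] [ 3.14  -0.067  3.115] [-4.9 -0.7 25.5] [0.08 1.3  0.01] 29.2
148 15.25 [500.6 149.  128.2] [-3.142 -0.067  3.113] [-5.1 -2.6 25.9] [-0.58  1.21 -0.26] 29.7
160 15.74 [501.  162.1 128.2] [ 3.14  -0.066  3.113] [-3.6  1.2 24.6] [-0.05  1.06 -0.29] 29.9
172 16.23 [501.6 174.3 128.2] [ 3.139 -0.065  3.114] [-1.5  1.1 23.1] [ 0.1   0.77 -0.08] 29.7
184 16.73 [501.9 186.5 128.2] [ 3.139 -0.065  3.114] [-3.8 -0.3 20.7] [ 0.19  0.7  -0.08] 29.5
196 17.22 [502.2 198.5 128.1] [ 3.139 -0.065  3.114] [-1.5  0.  20.6] [ 0.22  0.61 -0.08] 29.9
208 17.71 [502.6 210.5 128.2] [ 3.139 -0.065  3.114] [-2.5  0.1 20.4] [ 0.12  0.49 -0.07] 29.6
211 17.96 [502.7 213.3 128.2] [ 3.139 -0.065  3.114] [-1.7 -0.1 20.4] [-0.09  0.48 -0.02] 30.0
```

The height held at 128.2 over all three sections. Lift high, swing to the left side, and check the seal heights before placing.

```bash
python3 - <<'E'
from plant import *
from h import *
R=[np.pi,-0.07,PSI]
move_straight([502.7,213,215],R,vel=120)
move_straight([505,352,215],R,vel=150);wait(.2);st('left')
for n in('top','scene'):
    c=camera_params(n);p,d=get_image(n);np.savez(n+'3.npz',p=p,d=d,**c);cv2.imwrite(f'pics/{n}3.png',p[:,:,::-1])
    P,u,v=pts(c,d,blue(p));m=(P[:,2]<75)&(np.abs(P[:,0]-500)<20)
    for y in(77,143,209):
        S=P[m&(np.abs(P[:,1]-y)<26)];print(n,y,len(S),np.median(S[:,2]) if len(S) else '')
    c0=np.load(n+'.npz');P,u,v=pts(c0,c0['d'],blue(c0['p']));m=(P[:,2]<75)&(np.abs(P[:,0]-500)<20)
    for y in(77,143,209):print('  before',np.median(P[m&(np.abs(P[:,1]-y)<26)][:,2]))
c=camera_params('wrist');p,d=get_image('wrist');e=get_obs()['eef_pos']
P,u,v=pts(c,d,np.ones(d.shape,bool))
N=P[(np.abs(P[:,0]-e[0])<60)&(np.abs(P[:,1]-e[1])<70)&(P[:,2]>e[2]-30)&(P[:,2]<e[2]-15)]
print(cv2.minAreaRect(N[:,:2].astype(np.float32)),np.linalg.lstsq(np.c_[N[:,:2]-e[:2],np.ones(len(N))],N[:,2],rcond=None)[0])
E
```

```text
left 20.13 [505.5 351.  215. ] [-3.141 -0.07   3.112] [-0.2 -0.6 -3.1] [ 0.05 -0.31  0.01] 29.4
top 77 181 51.55808495991903
top 143 170 51.382106432384795
top 209 7 52.885615380021775
  before 56.97416379672789
  before 56.5481703993063
  before 56.807009616394204
scene 77 135 52.931438504114645
scene 143 116 53.08353663263506
scene 209 4 52.43989256632683
  before 58.08844769274492
  before 57.92514447231933
  before 58.44539159051166
((492.68218994140625, 352.4418640136719), (59.94860076904297, 25.82028579711914), 88.61406707763672) [1.56264692e-02 2.47214507e-03 1.92685527e+02]
```

View pics/top3.png

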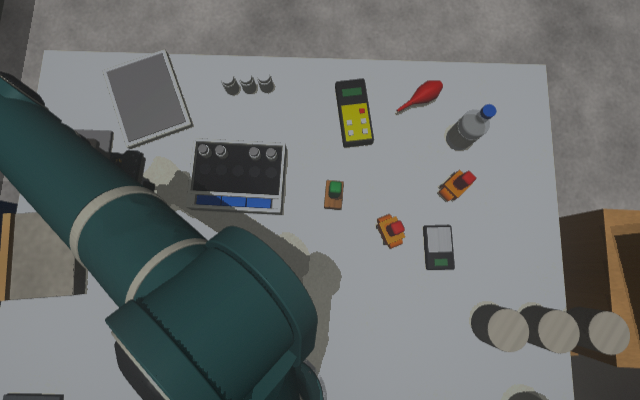

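Sections 3 and 2 dropped by about 5.3 mm and are now home. The arm mostly hides seal_1, so I'll check it with the wrist camera before placing, then set the roller down only if it is home.

```bash
python3 - <<'E'
from plant import *
from h import *
R=[np.pi,-0.07,PSI]
def heights(s):
    c=camera_params('wrist');p,d=get_image('wrist');cv2.imwrite(f'pics/{s}.png',p[:,:,::-1])
    P,u,v=pts(c,d,blue(p));m=(P[:,2]<75)&(np.abs(P[:,0]-500)<20);r={}
    for y in(77,143,209):
        S=P[m&(np.abs(P[:,1]-y)<26)]
        if len(S)>20:r[y]=round(float(np.median(S[:,2])),1)
    print(s,r);return r
r=heights('w4')
if max(r.values(),default=99)<53.5 and 209 in r:
    move_straight([505,352,90],R,vel=120)
    z=80
    while z>72:
        move_straight([505,352,z],R,vel=20);o=st(z)
        if o['force'][2]>4:break
        z-=1
    command_gripper(60,20);wait(.3);st('open')
    x,y,_=get_obs()['eef_pos']
    move_straight([x+.07*100,y,175],R,vel=80)
    move_straight([x,y,230],vel=120)
    move_to([430,180,300],[np.pi,0,PSI]);wait(.2);st('clear')
    heights('w5')
    for n in('top','scene'):
        c=camera_params(n);p,d=get_image(n);np.savez(n+'5.npz',p=p,d=d,**c);cv2.imwrite(f'pics/{n}5.png',p[:,:,::-1])
        P,u,v=pts(c,d,red(p));S=P[(np.hypot(P[:,0]-505,P[:,1]-352)<50)];T=S[S[:,2]>118];print(n,len(T),T.mean(0) if len(T) else '',S[:,2].max() if len(S) else '')
E
```

```text
w4 {77: 50.2, 143: 50.3, 209: 50.4}
80 22.18 [505.  352.1  80. ] [ 3.142 -0.07   3.114] [ 0.2  0.2 -3.4] [ 0.05 -0.25  0.05] 29.7
79 22.43 [505. 352.  79.] [-3.142 -0.07   3.114] [ 0.6  0.2 -3.9] [ 0.08 -0.22  0.01] 30.0
78 22.68 [505.1 352.1  78.1] [ 3.141 -0.07   3.114] [ 0.5  0.5 -3.1] [ 0.14 -0.29  0.01] 29.8
77 22.93 [505.2 352.7  77.9] [ 3.141 -0.069  3.114] [-0.8  0.   3.4] [-0.04  0.1  -0.02] 29.7
76 23.18 [505.2 353.3  77.8] [ 3.14  -0.069  3.114] [-2.1  0.2  9.3] [-0.14  0.44 -0.02] 29.8
open 24.08 [505. 352.  76.] [ 3.142 -0.07   3.114] [-0.8  0.   0.5] [ 0.08 -0.19  0.02] 59.9
clear 27.1 [430.2 181.2 299.6] [ 3.140e+00 -1.000e-03  3.115e+00] [0.  0.8 0.3] [ 0.03 -0.17 -0.  ] 59.7
w5 {77: 50.6, 143: 50.6, 209: 50.8}
top 0  
scene 56 [502.99802427 350.34983515 126.76226539] 130.5852565205095
```

View pics/scene5.png

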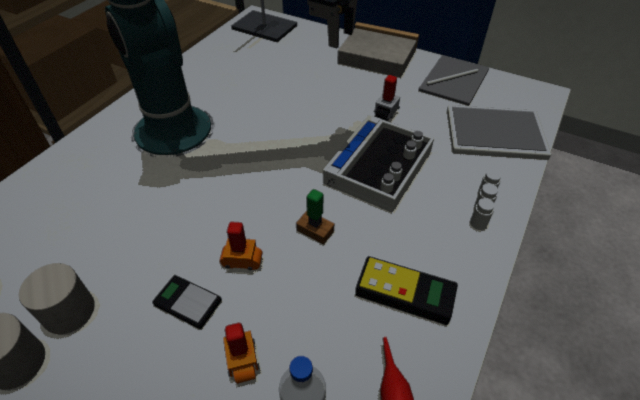

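View pics/w5.png

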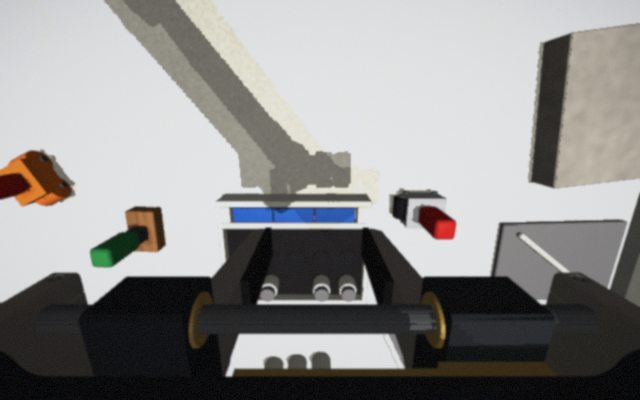

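The roller stands upright at scene (388,97), wrist (418,207), left of the case with a clear gap. All three seals (wrist (230–357,214)) are flush at 50.6–50.8 mm, and the gripper is clear.

```bash
python3 -c "
from plant import *
print(get_obs()['t']);print(job_done())"
```

```text
27.25
the job is handed in; nothing more can be done
None
```

I rolled the red-handled steel-yoke roller along the bar from the right end section to the left. All three seals are now home, and the roller stands upright on the bench just left of the case. I handed the job in at 27 s of the 56 s allowed.

**Last checks**
- **Seals:** the wrist camera put all three tops at 50.6–50.8 mm. The target is 51 mm, and they started at about 57 mm. While rolling, the tool held at the height that puts the roller's underside at 51 mm, pressing with 20–31 N.
- **Roller:** it stands free at about (503, 350) mm. Its handle top read 127 mm in the scene view, where 125 mm is expected. The gripper is open and well clear.

**Failed or disagreed**
- **Tamper bumped:** my first carry was too low, and the roller or arm nudged the green-handled tamper by about 13 mm and 17°. It is still standing, and I left it where it is.
- **Roller tilt:** the roller sat about 4° off in the grip, probably from that same bump. I levelled it with a small tool tilt before pressing.
- **Height readings:** the scene camera read the seal tops 1–2 mm higher than the others did. It had the same offset before pressing, so I put that down to calibration.
- **Hidden views:** the arm mostly hid the left seal from the top and scene cameras, so its height rests on the wrist camera. In the final top view no red of the placed roller was found, so its pose rests on the scene and wrist views.

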